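Stand a wax tablet in the snuggest slot of a stepped holder

TASK

Stand the green wax tablet upright in the snuggest slot of the aluminium-and-blue stepped holder that will take it: set its lower edge on the narrowest slot first, press only lightly, and step along towards the wider slots until the first one lets it slide fully down. Let go of it there, standing straight, and leave everything else on the bench as it is; the wax is soft, so never force it against the holder.

Things in the scene. Friction and masses are not known exactly. Their poses are not given: they have to be found in the camera images.
- tablet: Green carving-wax tablet, a rigid upright plate 44 (own x) by 10 (own y, thickness) by 76 mm tall, about 34 g. Starts upright in a 16 mm deep groove of the wooden rest, so its lower edge is 14 mm over the bench. Origin: centre of its underside. z is up, along the 76 mm.
- rest: Fixed wooden rest block, 60 (x) by 120 (y) by 30 mm high, with two grooves along its x, each 13 mm wide and 16 mm deep: the tablet stands in the groove at y = -28 mm, a short purple offcut in the one at y = +28 mm. Origin: centre of its underside.
- gauge: Fixed stepped holder 56 (x) by 144 (y) by 40 mm high. Four slots, open at the top and at both x ends, 34 mm apart along y; each lies between a bare aluminium tooth (-y wall) and a blue jaw (+y wall). Slot 0, at the -y end, is narrowest; each next is 3 mm wider. Behind each jaw is a dead groove under 7 mm wide. Origin: centre 58.4 mm from slot0's point towards the wider slots, at bench level.
- slot0 (a point): Mouth of slot 0 (narrowest; never takes the tablet), level with the holder's top 40 mm over the bench, mid-length, 5.6 mm to the +y side of its aluminium tooth. Axes as the holder's. All jaws are shifted together before each run, so the slot that fits is 1, 2 or 3, not known beforehand; it is 11.2 mm wide, the one before it 8.2 mm.
- slot1 (a point): Mouth of slot 1, as slot0, 34 mm further along y. If this is the slot that fits, the centre plane of the seated tablet lies at this point. In every slot the tablet comes down onto a ledge 14 mm over the bench, 26 mm below the holder's top.
- slot2 (a point): Mouth of slot 2, as slot1, 68 mm from slot0. The ledges run along the aluminium teeth and are only 3.5 mm wide: let go in a slot that is too wide, the tablet leans over (mostly 0.1 rad or more); in the right one it stands within about 0.05 rad of upright.
- slot3 (a point): Mouth of slot 3 (widest), as slot1, 102 mm from slot0. Dark foot strips 7 mm high widen the holder to 64 mm in x at bench level.
- offcut: Bystander: purple wax offcut, 36 x 10 x 32 mm tall, standing in the rest's other groove. Origin: centre of its underside.
- bench_block: Bystander: dark steel block, 65 x 65 x 22 mm. Origin: centre of its underside.
- pliers: Bystander: blue-handled pliers lying flat, about 130 mm long, 18 mm high. Origin: near the pivot, at bench level.
- graver: Bystander: yellow-handled hand tool lying flat.
- flux_jar: Bystander: small jar with blue cap, 42 mm across, 70 mm high. Origin: centre of its underside.
- tape: Bystander: blue roll of tape lying flat, 80 mm across, 20 mm high. Origin: centre of its underside.
- bench_pin: Bystander: stepped piece of light wood, 70 x 30 x 22 mm. Origin: centre of its underside.
Things that resemble listed ones, but are neither listed nor needed, are in the scene too. Of the things shaped like the gauge, the aluminium one is meant. Of the things shaped like the tablet, the green one is meant.

How it is judged (in metres and radians):
On the way:
1. the tablet's lower edge is set on the mouth of the narrowest slot (slot 0): within 5 mm of it across and 15 mm along the slot, within 2.5 mm of the holder's top (y of tablet in the frame of slot0 between -0.005 and 0.005 m and x of tablet in the frame of slot0 between -0.015 and 0.015 m and z of tablet in the frame of slot0 between -0.0035 and 0.0025 m), for 0.1 s.
At the end, for the whole second after the job is handed in: The tablet stands by itself, at rest, in the slot that fits: underside at most 2.5 mm above ledge level, upright within 0.07 rad (so only in the snuggest slot that takes it), in line with the slot within 0.1 rad, centred within 15 mm along and 1.5 mm across it (((y of tablet in the frame of slot1 between -0.0015 and 0.0015 m and x of tablet in the frame of slot1 between -0.015 and 0.015 m) or (y of tablet in the frame of slot2 between -0.0015 and 0.0015 m and x of tablet in the frame of slot2 between -0.015 and 0.015 m) or (y of tablet in the frame of slot3 between -0.0015 and 0.0015 m and x of tablet in the frame of slot3 between -0.015 and 0.015 m)) and z of tablet in the frame of gauge below 0.0165 m and angle between tablet's own z axis and vertical below 0.07 rad and angle between the x axis of tablet and the x axis of gauge, either way round below 0.1 rad and linear speed of tablet below 0.02 m/s); the robot touches nothing.
It fails at once if the tablet is pressed against the holder's aluminium with more than 25 N (contact force between tablet and gauge above 25 N).
It fails at once if a bystander is moved by more than 20 mm (distance of any of offcut, bench_block, pliers, graver, flux_jar, tape, bench_pin from where it was at the start of the episode above 0.02 m).
It also fails if it takes over 69 s, if anything falls off the work surface, if the arm or the gripper's body presses on something with over 40 N, if the wrist force passes 120 N, or if a joint passes its speed limit or range.

ROBOT

A 7-joint arm with a two-finger parallel gripper is mounted at the origin on the work surface. World frame = base frame: x ahead of the robot, y to its left, z up, the work surface at z = 0. Lengths are in m, angles in degrees, forces in N, time in s.
With the tool pointing down it reaches from about 0.4 to 0.875 m from the base axis. Payload 4.4 kg.
Tool frame: the origin (TCP) lies midway between the tips of the shut fingers; the grasp point (between the pads) lies 19 mm behind it (robot.tcp_to_grasp is the z of the grasp point in the tool frame, in m); z points along the fingers, y is the line along which they close (so a half turn about z gives the same grasp; the last joint's range is limited). The gripper opens to 85 mm and grips with 20 to 120 N. Pads are 22 mm wide; open, the fingers measure 114 mm over their backs; the gripper's body (76 mm by 85 mm) begins 54 mm behind the grasp point. The pads swing forward as they close: fully open they stand 13 mm farther back than shut.
Start: joints at [-74.129, 36.005, 2.206, 86.941, -1.547, 57.084, -1.146], TCP at [0.218, 0.612, 0.231] pointing down, gripper open.
Joint ranges: [-175.42, 175.42], [-21.48, 121.26], [-71.46, 75.88], [10.55, 141.38], [-63.04, 243.04], [13.31, 113.54], [-168.57, 168.57]. Speed limits (degrees/s): [147.25, 147.25, 180, 180, 180, 180, 180].

INTERFACE

Orientations are given as [roll, pitch, yaw] about the fixed x, y, z axes, in that order (R = Rz(yaw) Ry(pitch) Rx(roll)).
In Python, from rig import robot, get_image, camera_info gives the robot as it stands.
- The arm moves only by the tool arm_command, never from a script. Its argument "moves" is a list of rows, each an object of numbers: "dx", "dy", "dz": the shift along the tool's x, y, z in cm; "ax", "ay", "az": the turn, a rotation vector about the tool's x, y, z in degrees; "gripper": the opening, from 0 (shut) to 1 (fully open). In form: [{"dx": .., "dy": .., "dz": .., "ax": .., "ay": .., "az": .., "gripper": ..}, ...]. A call has 1 to 5 rows; each row shifts and turns the commanded pose from where the row before left it, along the tool's axes as they then stand; what a row does not reach is not made up. A row lasts 1/12 s, in which the tool goes at most 41.7 mm and 7.16 degrees, less where a joint would pass 70% of its speed; a pose out of reach is approached as far as the arm can. A call with a gripper value outside its range is refused whole. The fingers move at their own pace and stop on an object; "newtons" is the grip in N (left out, the last holds). Time passes only in rows, so rows that do not move let the fingers close. It gives the time, the measured TCP pose, the force, the opening and the grip force at its end, in the units of the state.
- robot.get_state(): the state, without advancing time (a new reading comes with each control period).
- get_image(name): name is "scene" or "top"; returns the picture (480x640x3 uint8, red, green, blue); there is no depth.
- camera_info(name): a dict with "fx", "fy", "cx", "cy" (pixels), "k1" (the pictures are not rectified: a ray, as slopes to the right and down, at radius r is drawn at 1 + k1 r^2 times it, then the intrinsics apply), "rvec" (rotation vector, rad) and "tvec" (3), from world to camera coordinates, as OpenCV has them. Camera axes: x right, y down, z forward; pixel columns grow to the right and rows downward; lengths in m; the calibration is good to about 2 mm. A picture is of the moment at which its call begins. camera_info takes no time and is no camera call.
- robot.finish_job(): hands the job in; it is judged then, once.
The state is a dict: "time_s": time; "joint_pos": joint angles; "qvel": joint speeds; "joint_torque": joint torques, N m; "tool_pos": TCP position; "tcp_rot": TCP orientation; "ft_force": force on the tool from outside, world axes, zero at the start; "wrist_torque": the same for the moment, N m; "grip_width": finger opening in m; "grasp_force": force on a finger pad.
Only numpy, scipy, OpenCV 4.12 (cv2) and the standard library are available. Lean on these libraries where they do the work, as an engineer would, in place of code of your own. Each camera call takes 0.05 s, during which the arm holds its last target. There are 200 camera calls.

## Working session

There is one attempt and no reset: what is moved stays moved. The work goes in short steps, Python scripts to look and compute and a tool call to move; the robot and the scene stay as the last step left them, time stands still between calls to the robot, and variables do not carry over. Pictures are saved under pics/ and viewed, at most 10 in all, crops included, and the job is handed in when it is done.

Besides the shell and the picture viewer there is one more tool, called after "Call:" in YAML: its name, and indented under it one key for each argument. arm_command: Moves the arm, as the interface text tells. Its arguments: {"type":"object","properties":{"moves":{"type":"array"},"newtons":{"type":"number"}},"required":["moves"]}

```bash
mkdir -p pics; ls
python3 - <<'E'
from rig import robot, get_image, camera_info
import cv2
print(robot.get_state(), robot.tcp_to_grasp)
for n in("scene","top"):
    cv2.imwrite(f"pics/{n}0.png",get_image(n)[:,:,::-1]); print(camera_info(n))
E
```

```text
pics
{'time_s': 0.0, 'joint_pos': array([-74.12905607,  36.05995483,   2.20170928,  86.99737026,
        -1.5478491 ,  57.08569447,  -1.14528145]), 'qvel': array([-0.08368809, -0.03477771,  0.00707077,  0.01212805,  0.05985995,
       -0.01699053, -0.09021649]), 'joint_torque': array([-7.54182065e-05, -5.63405299e+01,  1.22660749e+00, -1.93441916e+01,
        1.12560054e-02,  1.02124279e-02,  2.61059296e-05]), 'tool_pos': array([0.2182237 , 0.61158044, 0.23036944]), 'tcp_rot': array([-1.79886626e+02,  3.71508397e-04,  1.60359819e+02]), 'ft_force': array([-0.53648317,  0.07062164, -0.35269064]), 'wrist_torque': array([ 0.01166116, -0.00803997,  0.05073294]), 'grasp_force': 0.0, 'grip_width': 0.0855261544664608} -0.0187
{'fx': 546.6783089672961, 'fy': 546.6783089672961, 'cx': 322.5288806067461, 'cy': 243.35224266148424, 'k1': 0.02874921967124991, 'rvec': array([ 0.98807059,  2.39409398, -1.12310538]), 'tvec': array([ 0.38360229, -0.23860532,  1.58364336])}
{'fx': 624.9634804376394, 'fy': 624.9634804376394, 'cx': 321.47676656131904, 'cy': 240.4770196257968, 'k1': 0.044066882261191306, 'rvec': array([ 2.1473416 , -2.18575865,  0.13295503]), 'tvec': array([0.01548245, 0.58457506, 1.64631853])}
```

View pics/scene0.png

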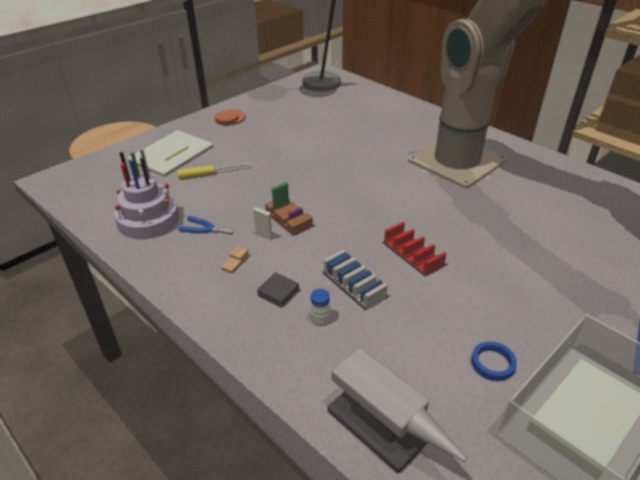

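View pics/top0.png

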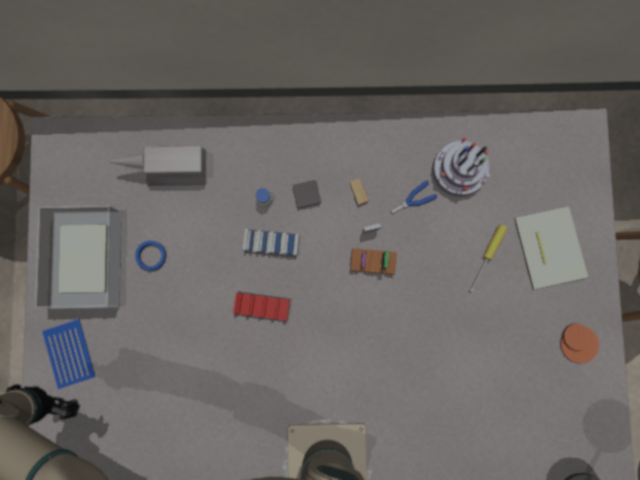

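Run:
```python
import cv2,numpy as np
t=cv2.imread("pics/top0.png");s=cv2.imread("pics/scene0.png")
r=lambda a,k:cv2.resize(a,None,fx=k,fy=k,interpolation=cv2.INTER_CUBIC)
a=r(t[222:266,236:306],8);b=r(t[240:284,340:410],8)   # 560x352
c=np.hstack([a[:,:],])
cv2.imwrite("pics/c1.png",r(np.vstack([t[222:266,236:306],t[240:284,340:410]]),6.8))
cv2.imwrite("pics/c2.png",np.vstack([r(s[245:310,315:395],5)[:300,:400],r(s[175:235,250:330],5)]) if 0 else np.hstack([r(s[245:310,315:395],5),r(s[175:240,250:330],5)]))
```

```text
(no output)
```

View pics/c1.png

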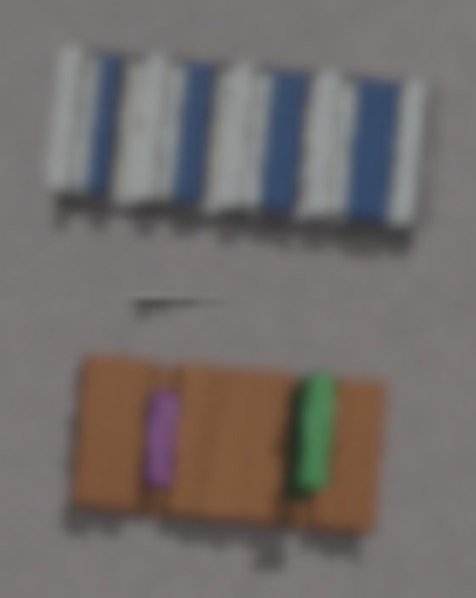

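View pics/c2.png

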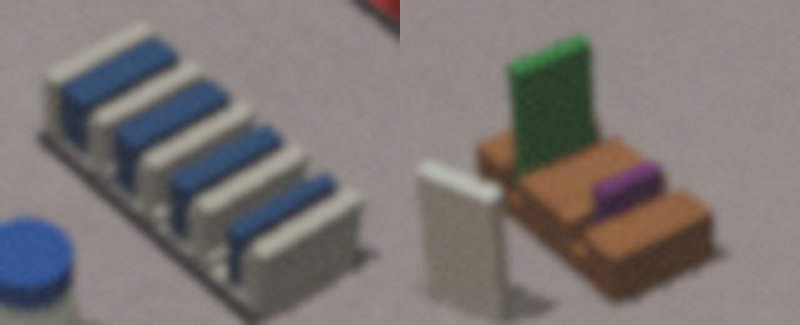

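The top view shows two stepped holders: aluminium/blue at (271,242) and red at (262,307). It also shows two plates: green at (386,260) in the wooden rest and white at (372,228). The aluminium/blue holder and the green plate fit the description, and the enlarged crops confirm both. The widest jaw, and so slot 0, is at the right-hand end in the top view (world -y). Next I fit poses by rendering a model against both pictures.

```bash
cat > fit.py <<'E'
import numpy as np, cv2
from scipy.optimize import minimize
from rig import camera_info
S=4
CAM={n:camera_info(n) for n in("scene","top")}
def cam(n,P):
    c=CAM[n]; return P@cv2.Rodrigues(c["rvec"])[0].T+c["tvec"]
def proj(n,P):
    c=CAM[n]; q=cam(n,np.atleast_2d(P)); s=q[:,:2]/q[:,2:]; s=s*(1+c["k1"]*(s**2).sum(1,keepdims=True))
    return s*[c["fx"],c["fy"]]+[c["cx"],c["cy"]]
def place(p,P):
    c,s=np.cos(p[2]),np.sin(p[2]); return np.c_[P[:,0]*c-P[:,1]*s+p[0],P[:,0]*s+P[:,1]*c+p[1],P[:,2]]
FI=[(0,1,3,2),(4,5,7,6),(0,1,5,4),(2,3,7,6),(1,3,7,5)]
def faces(b,pose,mat):
    x0,x1,y0,y1,z0,z1=b
    V=place(pose,np.array([[x,y,z] for x in(x0,x1) for y in(y0,y1) for z in(z0,z1)],float))
    return [(V[list(f)],mat*5+k) for k,f in enumerate(FI)]
def resid(n,img,roi,F):
    x0,y0,x1,y1=roi; lab=np.zeros(((y1-y0)*S,(x1-x0)*S),np.uint8)
    o=-CAM[n]["tvec"]@cv2.Rodrigues(CAM[n]["rvec"])[0]
    for V,l in sorted(F,key=lambda f:-np.linalg.norm(f[0].mean(0)-o)):
        q=((proj(n,V)+.5-[x0,y0])*S-.5)
        cv2.fillConvexPoly(lab,np.round(q*16).astype(np.int32),int(l+1),shift=4)
    I=img[y0:y1,x0:x1].reshape(-1,3).astype(float)
    A=np.stack([cv2.GaussianBlur(cv2.resize((lab==l).astype(np.float32),(x1-x0,y1-y0),interpolation=cv2.INTER_AREA),(0,0),.6).ravel() for l in np.unique(lab)],1)
    x=np.linalg.solve(A.T@A+.5*np.eye(A.shape[1]),A.T@I)
    return ((I-A@x)**2).mean()
def gauge(p,w0=None,d=None):
    F=[];g=lambda b,m:F.extend(faces(np.array(b)/1e3,p[:3],m))
    w0,d=(p[3]*1e3,p[4]*1e3) if w0 is None else (w0,d)
    g([-28,28,-72,72,0,7],0)
    for k in range(5): g([-28,28,-72+34*k,-64+34*k,7,40],1)
    for k in range(4):
        g([-28,28,-64+34*k,-60.5+34*k,7,14],2); g([-28,28,-64+34*k+w0+3*k,-38+34*k-d,7,40],3)
    g([-32,-28,-72,72,0,7],4);g([28,32,-72,72,0,7],4)
    return F
def rest(p):
    F=[];g=lambda b,m,q=p[:3]:F.extend(faces(np.array(b)/1e3,q,m))
    g([-30,30,-60,60,0,14],0)
    for a,b in((-60,-34.5),(-21.5,21.5),(34.5,60)): g([-30,30,a,b,14,30],1)
    t=place(p[:3],np.array([[p[3],p[4]-.028,0]]))[0]
    g([-22,22,-5,5,14,90],2,(t[0],t[1],p[2]+p[5])); 
    o=place(p[:3],np.array([[p[6],p[7]+.028,0]]))[0]
    g([-18,18,-5,5,14,46],3,(o[0],o[1],p[2])); return F
def fit(model,p0,rois,imgs,step):
    f=lambda p:sum(resid(n,imgs[n],rois[n],model(p)) for n in rois)
    p=np.array(p0,float);step=np.array(step)
    for s in(1,.4,.4):
        sim=np.vstack([p,p+np.diag(step*s)]); r=minimize(f,p,method="Nelder-Mead",options=dict(initial_simplex=sim,maxfev=400,xatol=5e-5,fatol=1e-3)); p=r.x
    return p,r.fun
def unproj(n,uv,z):
    c=CAM[n];K=np.array([[c["fx"],0,c["cx"]],[0,c["fy"],c["cy"]],[0,0,1]])
    s=cv2.undistortPoints(np.array([[uv]],float),K,np.array([c["k1"],0,0,0.]))[0,0]
    R=cv2.Rodrigues(c["rvec"])[0];o=-R.T@c["tvec"];v=R.T@np.r_[s,1];return o+v*(z-o[2])/v[2]
E
cat > m1.py <<'E'
from fit import *
im={n:cv2.imread(f"pics/{n}0.png") for n in("scene","top")}
a=unproj("top",(271,242.5),.04);b=unproj("top",(373.5,262),.03);print(a,b)
yaw=np.radians(-5)
yg=np.arctan2(*(lambda v:(-v[0],v[1]))((unproj("top",(246,241),.04)-unproj("top",(297,245),.04))[:2]));print("yaw",np.degrees(yg))
G={"scene":(314,244,396,312),"top":(236,222,306,264)};R={"scene":(262,178,318,236),"top":(342,242,404,282)}
for rr in (G,{"top":G["top"]},{"scene":G["scene"]}):
    p,c=fit(gauge,[a[0],a[1],yg,.004,.004],rr,im,[.006,.006,.06,.003,.003]);print("gauge",p[:2].round(4),np.degrees(p[2]).round(2),p[3:].round(4),c)
for rr in (R,{"top":R["top"]},{"scene":R["scene"]}):
    p,c=fit(rest,[b[0],b[1],yg,0,0,0,0,0],rr,im,[.006,.006,.06,.004,.002,.03,.004,.002]);print("rest",p.round(4),np.degrees(p[2]).round(2),place(p[:3],np.array([[p[3],p[4]-.028,0]]))[0].round(4),c)
E
python3 m1.py
```

```text
[0.58088724 0.14021138 0.04      ] [ 0.5246079  -0.13342956  0.03      ]
yaw -5.5085869328017
gauge [0.583  0.1417] -6.96 [0.0034 0.0079] 315.76621479131796
gauge [0.583  0.1419] -7.07 [0.003  0.0076] 34.890579398952625
gauge [0.5829 0.1417] -6.8 [0.0035 0.0094] 278.07696616534315
rest [ 5.267e-01 -1.328e-01 -1.293e-01  5.100e-03 -1.000e-04  1.800e-02
 -0.000e+00 -3.000e-04] -7.41 [ 0.5282 -0.1613  0.    ] 170.08204293037414
rest [ 5.258e-01 -1.323e-01 -1.122e-01  5.100e-03 -5.000e-04  1.300e-02
  2.000e-04 -9.000e-04] -6.43 [ 0.5277 -0.1612  0.    ] 40.41986692515784
rest [ 5.279e-01 -1.331e-01 -1.304e-01  3.800e-03 -2.000e-04  2.740e-02
 -1.700e-03  4.000e-04] -7.47 [ 0.528  -0.1616  0.    ] 122.66723340995416
```

Call:
arm_command:
  moves:
    - {"az": -6.35}
    - {"az": -6.35}
    - {"dx": -2.6,"dy": -2.8}
    - {"dx": -2.6,"dy": -2.8}
    - {"dx": -2.6,"dy": -2.8}
  newtons: 30

```text
$.moves[0]: bad value
```

Call:
arm_command:
  moves:
    - {"dx": -2.6,"dy": -2.8}
    - {"dx": -2.6,"dy": -2.8}
    - {"dx": -2.6,"dy": -2.8}
    - {"dx": -2.6,"dy": -2.8}
    - {"dx": -2.6,"dy": -2.8}

```text
$.moves[0]: bad value
```

Call:
arm_command:
  moves:
    - {"dx": -2.6,"dy": -2.8}
    - {"dx": -2.6,"dy": -2.8}
    - {"dx": -1.0,"dy": -3.7}
    - {"dx": -1.0,"dy": -3.7}
    - {"dx": -1.0,"dy": -3.7}

```text
$.moves[0]: bad value
```

Call:
arm_command:
  moves:
    - {"dx": -1.0,"dy": -3.7}
    - {"dx": -1.0,"dy": -3.7}
    - {"dx": -1.0,"dy": -3.7}
    - {"dx": -1.0,"dy": -3.7}
    - {"dx": -1.0,"dy": -3.7}

```text
$.moves[0]: bad value
```

Call:
arm_command:
  moves:
    - {"dx": 0,"dy": 0,"dz": 0,"ax": 0,"ay": 0,"az": -6.3,"gripper": 1}
    - {"dx": 0,"dy": 0,"dz": 0,"ax": 0,"ay": 0,"az": -6.3,"gripper": 1}
    - {"dx": -2.6,"dy": -2.8,"dz": 0,"ax": 0,"ay": 0,"az": 0,"gripper": 1}
    - {"dx": -2.6,"dy": -2.8,"dz": 0,"ax": 0,"ay": 0,"az": 0,"gripper": 1}
    - {"dx": -2.6,"dy": -2.8,"dz": 0,"ax": 0,"ay": 0,"az": 0,"gripper": 1}
  newtons: 30

```text
time_s: 0.52
tool_pos: [0.2856, 0.518, 0.2306]
tcp_rot: [-179.9, -0.0, 173.1]
ft_force: [1.3, 0.5, -0.2]
grip_width: 0.0857
grasp_force: 0.0
```

Call:
arm_command:
  moves:
    - {"dx": -2.6,"dy": -2.8,"dz": 0,"ax": 0,"ay": 0,"az": 0,"gripper": 1}
    - {"dx": -2.6,"dy": -2.8,"dz": 0,"ax": 0,"ay": 0,"az": 0,"gripper": 1}
    - {"dx": -2.6,"dy": -2.8,"dz": 0,"ax": 0,"ay": 0,"az": 0,"gripper": 1}
    - {"dx": -2.6,"dy": -2.8,"dz": 0,"ax": 0,"ay": 0,"az": 0,"gripper": 1}
    - {"dx": -2.6,"dy": -2.8,"dz": 0,"ax": 0,"ay": 0,"az": 0,"gripper": 1}

```text
time_s: 0.93
tool_pos: [0.398, 0.3626, 0.2311]
tcp_rot: [-180.0, -0.0, 173.0]
ft_force: [1.5, 0.6, 0.1]
grip_width: 0.0854
grasp_force: 0.0
```

Call:
arm_command:
  moves:
    - {"dx": -2.6,"dy": -2.8,"dz": 0,"ax": 0,"ay": 0,"az": 0,"gripper": 1}
    - {"dx": -2.6,"dy": -2.8,"dz": 0,"ax": 0,"ay": 0,"az": 0,"gripper": 1}
    - {"dx": -1.0,"dy": -3.7,"dz": 0,"ax": 0,"ay": 0,"az": 0,"gripper": 1}
    - {"dx": -1.0,"dy": -3.7,"dz": 0,"ax": 0,"ay": 0,"az": 0,"gripper": 1}
    - {"dx": -1.0,"dy": -3.7,"dz": 0,"ax": 0,"ay": 0,"az": 0,"gripper": 1}

```text
time_s: 1.35
tool_pos: [0.4583, 0.1866, 0.2309]
tcp_rot: [-180.0, -0.0, 172.9]
ft_force: [0.9, 0.7, -0.4]
grip_width: 0.0855
grasp_force: 0.0
```

Call:
arm_command:
  moves:
    - {"dx": -1.0,"dy": -3.7,"dz": 0,"ax": 0,"ay": 0,"az": 0,"gripper": 1}
    - {"dx": -1.0,"dy": -3.7,"dz": 0,"ax": 0,"ay": 0,"az": 0,"gripper": 1}
    - {"dx": -1.0,"dy": -3.7,"dz": 0,"ax": 0,"ay": 0,"az": 0,"gripper": 1}
    - {"dx": -1.0,"dy": -3.7,"dz": 0,"ax": 0,"ay": 0,"az": 0,"gripper": 1}
    - {"dx": -1.0,"dy": -3.7,"dz": 0,"ax": 0,"ay": 0,"az": 0,"gripper": 1}

```text
time_s: 1.77
tool_pos: [0.485, -0.003, 0.2312]
tcp_rot: [-180.0, -0.0, 173.0]
ft_force: [0.7, -0.1, 1.1]
grip_width: 0.0851
grasp_force: 0.0
```

Call:
arm_command:
  moves:
    - {"dx": -1.5,"dy": -3.7,"dz": 0,"ax": 0,"ay": 0,"az": 0,"gripper": 1}
    - {"dx": -1.5,"dy": -3.7,"dz": 0,"ax": 0,"ay": 0,"az": 0,"gripper": 1}
    - {"dx": -1.5,"dy": -3.7,"dz": 0,"ax": 0,"ay": 0,"az": 0,"gripper": 1}
    - {"dx": -1.5,"dy": -3.7,"dz": 0,"ax": 0,"ay": 0,"az": 0,"gripper": 1}
    - {"dx": 0,"dy": 0,"dz": 0,"ax": 0,"ay": 0,"az": 0,"gripper": 1}

```text
time_s: 2.18
tool_pos: [0.5273, -0.1658, 0.2312]
tcp_rot: [-179.6, 0.2, 172.3]
ft_force: [1.2, -1.0, 0.2]
grip_width: 0.0855
grasp_force: 0.0
```

Call:
arm_command:
  moves:
    - {"dx": 0,"dy": 0.4,"dz": 3,"ax": 0,"ay": 0,"az": 0,"gripper": 1}
    - {"dx": 0,"dy": 0,"dz": 3,"ax": 0,"ay": 0,"az": 0,"gripper": 1}
    - {"dx": 0,"dy": 0,"dz": 3,"ax": 0,"ay": 0,"az": 0,"gripper": 1}
    - {"dx": 0,"dy": 0,"dz": 1,"ax": 0,"ay": 0,"az": 0,"gripper": 1}
    - {"dx": 0,"dy": 0,"dz": 0,"ax": 0,"ay": 0,"az": 0,"gripper": 1}

```text
time_s: 2.6
tool_pos: [0.525, -0.1507, 0.1288]
tcp_rot: [180.0, -0.4, 173.0]
ft_force: [0.5, 0.0, 0.6]
grip_width: 0.085
grasp_force: 0.0
```

Run:
```python
from rig import robot, get_image
import cv2,numpy as np
s=robot.get_state();print(s["tool_pos"],s["tcp_rot"])
r=lambda a,k:cv2.resize(a,None,fx=k,fy=k,interpolation=cv2.INTER_CUBIC)
a=get_image("scene")[:,:,::-1];b=get_image("top")[:,:,::-1]
cv2.imwrite("pics/s1.png",a);cv2.imwrite("pics/t1.png",b)
cv2.imwrite("pics/c3.png",np.hstack([r(a[130:260,230:360],3),r(b[180:310,320:450],3)]))
```

```text
[ 0.52497038 -0.15066151  0.12875648] [179.95669297  -0.35551837 172.96750139]
```

View pics/c3.png

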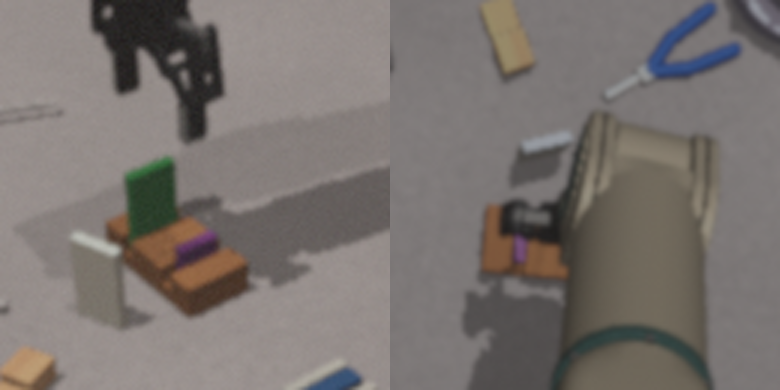

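The left pane shows the gripper over the green tablet (its top edge is near crop pixel (150,165)), spread either side with the pads clear. The top view is partly hidden by the arm. I let the arm settle before correcting.

Call:
arm_command:
  moves:
    - {"dx": 0,"dy": 0,"dz": 0,"ax": 0,"ay": 0,"az": 0,"gripper": 1}
    - {"dx": 0,"dy": 0,"dz": 0,"ax": 0,"ay": 0,"az": 0,"gripper": 1}
    - {"dx": 0,"dy": 0,"dz": 0,"ax": 0,"ay": 0,"az": 0,"gripper": 1}

```text
time_s: 2.95
tool_pos: [0.5281, -0.1516, 0.1327]
tcp_rot: [-180.0, 0.2, 173.0]
ft_force: [-0.4, -0.9, 0.6]
grip_width: 0.0853
grasp_force: 0.0
```

Call:
arm_command:
  moves:
    - {"dx": -0.1,"dy": -0.96,"dz": 0,"ax": 0,"ay": 0,"az": 0,"gripper": 1}
    - {"dx": 0,"dy": 0,"dz": 2,"ax": 0,"ay": 0,"az": 0,"gripper": 1}
    - {"dx": 0,"dy": 0,"dz": 2,"ax": 0,"ay": 0,"az": 0,"gripper": 1}
    - {"dx": 0,"dy": 0,"dz": 1,"ax": 0,"ay": 0,"az": 0,"gripper": 1}
    - {"dx": 0,"dy": 0,"dz": 0,"ax": 0,"ay": 0,"az": 0,"gripper": 1}

```text
time_s: 3.37
tool_pos: [0.5255, -0.1613, 0.0796]
tcp_rot: [180.0, -0.2, 172.9]
ft_force: [0.0, 0.2, -0.6]
grip_width: 0.0856
grasp_force: 0.0
```

Call:
arm_command:
  moves:
    - {"dx": 0,"dy": 0,"dz": 1,"ax": 0,"ay": 0,"az": 0,"gripper": 1}
    - {"dx": 0,"dy": 0,"dz": 1,"ax": 0,"ay": 0,"az": 0,"gripper": 1}
    - {"dx": 0,"dy": 0,"dz": 0.7,"ax": 0,"ay": 0,"az": 0,"gripper": 1}
    - {"dx": 0,"dy": 0,"dz": 0,"ax": 0,"ay": 0,"az": 0,"gripper": 1}
    - {"dx": 0,"dy": 0,"dz": 0,"ax": 0,"ay": 0,"az": 0,"gripper": 1}

```text
time_s: 3.78
tool_pos: [0.5268, -0.161, 0.054]
tcp_rot: [180.0, -0.0, 173.0]
ft_force: [0.0, 0.5, 0.3]
grip_width: 0.0853
grasp_force: 0.0
```

Call:
arm_command:
  moves:
    - {"dx": 0,"dy": 0,"dz": 0,"ax": 0,"ay": 0,"az": 0,"gripper": 0}
    - {"dx": 0,"dy": 0,"dz": 0,"ax": 0,"ay": 0,"az": 0,"gripper": 0}
    - {"dx": 0,"dy": 0,"dz": 0,"ax": 0,"ay": 0,"az": 0,"gripper": 0}
    - {"dx": 0,"dy": 0,"dz": 0,"ax": 0,"ay": 0,"az": 0,"gripper": 0}
    - {"dx": 0,"dy": 0,"dz": 0,"ax": 0,"ay": 0,"az": 0,"gripper": 0}
  newtons: 35

```text
time_s: 4.2
tool_pos: [0.5271, -0.1611, 0.0545]
tcp_rot: [-180.0, 0.0, 173.0]
ft_force: [-0.1, -0.5, -1.0]
grip_width: 0.0258
grasp_force: 0.0
```

Call:
arm_command:
  moves:
    - {"dx": 0,"dy": 0,"dz": 0,"ax": 0,"ay": 0,"az": 0,"gripper": 0}
    - {"dx": 0,"dy": 0,"dz": 0,"ax": 0,"ay": 0,"az": 0,"gripper": 0}
    - {"dx": 0,"dy": 0,"dz": 0,"ax": 0,"ay": 0,"az": 0,"gripper": 0}
    - {"dx": 0,"dy": 0,"dz": 0,"ax": 0,"ay": 0,"az": 0,"gripper": 0}
    - {"dx": 0,"dy": 0,"dz": 0,"ax": 0,"ay": 0,"az": 0,"gripper": 0}
  newtons: 35

```text
time_s: 4.62
tool_pos: [0.527, -0.1613, 0.0543]
tcp_rot: [-180.0, 0.0, 173.0]
ft_force: [-0.4, -1.5, 0.6]
grip_width: 0.0095
grasp_force: 41.0
```

Call:
arm_command:
  moves:
    - {"dx": 0,"dy": 0,"dz": -1,"ax": 0,"ay": 0,"az": 0,"gripper": 0}
    - {"dx": 0,"dy": 0,"dz": -2,"ax": 0,"ay": 0,"az": 0,"gripper": 0}
    - {"dx": 0,"dy": 0,"dz": -2.5,"ax": 0,"ay": 0,"az": 0,"gripper": 0}
    - {"dx": 0,"dy": 0,"dz": -2,"ax": 0,"ay": 0,"az": 0,"gripper": 0}
    - {"dx": 0,"dy": 0,"dz": -0.5,"ax": 0,"ay": 0,"az": 0,"gripper": 0}

```text
time_s: 5.03
tool_pos: [0.529, -0.1614, 0.1379]
tcp_rot: [-180.0, 0.3, 173.0]
ft_force: [0.3, -0.8, 0.5]
grip_width: 0.0097
grasp_force: 40.9
```

Call:
arm_command:
  moves:
    - {"dx": -0.2,"dy": 2,"dz": 0,"ax": 0,"ay": 0,"az": 0,"gripper": 0}
    - {"dx": -0.2,"dy": 3,"dz": 0,"ax": 0,"ay": 0,"az": 0,"gripper": 0}
    - {"dx": -0.2,"dy": 3,"dz": 0,"ax": 0,"ay": 0,"az": 0,"gripper": 0}
    - {"dx": -0.2,"dy": 3,"dz": 0,"ax": 0,"ay": 0,"az": 0,"gripper": 0}
    - {"dx": -0.2,"dy": 3,"dz": 0,"ax": 0,"ay": 0,"az": 0,"gripper": 0}

```text
time_s: 5.45
tool_pos: [0.5538, -0.0218, 0.1343]
tcp_rot: [180.0, -0.0, 172.9]
ft_force: [0.3, -0.6, 1.2]
grip_width: 0.0093
grasp_force: 40.9
```

Call:
arm_command:
  moves:
    - {"dx": -0.2,"dy": 3,"dz": 0,"ax": 0,"ay": 0,"az": 0,"gripper": 0}
    - {"dx": -0.2,"dy": 3,"dz": 0,"ax": 0,"ay": 0,"az": 0,"gripper": 0}
    - {"dx": -0.2,"dy": 3,"dz": 0,"ax": 0,"ay": 0,"az": 0,"gripper": 0}
    - {"dx": -0.2,"dy": 1.5,"dz": 0,"ax": 0,"ay": 0,"az": 0,"gripper": 0}
    - {"dx": -0.1,"dy": 0.4,"dz": 0,"ax": 0,"ay": 0,"az": 0,"gripper": 0}

```text
time_s: 5.87
tool_pos: [0.5763, 0.0888, 0.1342]
tcp_rot: [179.8, -0.0, 173.3]
ft_force: [0.1, -0.0, -0.4]
grip_width: 0.0098
grasp_force: 40.9
```

Call:
arm_command:
  moves:
    - {"dx": 0,"dy": 0,"dz": 0.5,"ax": 0,"ay": 0,"az": 0,"gripper": 0}
    - {"dx": 0,"dy": 0,"dz": 1,"ax": 0,"ay": 0,"az": 0,"gripper": 0}
    - {"dx": 0,"dy": 0,"dz": 0.5,"ax": 0,"ay": 0,"az": 0,"gripper": 0}
    - {"dx": 0,"dy": 0,"dz": 0,"ax": 0,"ay": 0,"az": 0,"gripper": 0}
    - {"dx": 0,"dy": 0,"dz": 0,"ax": 0,"ay": 0,"az": 0,"gripper": 0}

```text
time_s: 6.28
tool_pos: [0.5757, 0.082, 0.1135]
tcp_rot: [-179.9, -0.1, 172.8]
ft_force: [0.7, -0.4, -0.7]
grip_width: 0.0099
grasp_force: 40.9
```

Call:
arm_command:
  moves:
    - {"dx": 0,"dy": 0.18,"dz": 0.8,"ax": 0,"ay": 0,"az": 0,"gripper": 0}
    - {"dx": 0,"dy": 0,"dz": 1,"ax": 0,"ay": 0,"az": 0,"gripper": 0}
    - {"dx": 0,"dy": 0,"dz": 0.4,"ax": 0,"ay": 0,"az": 0,"gripper": 0}
    - {"dx": 0,"dy": 0,"dz": 0,"ax": 0,"ay": 0,"az": 0,"gripper": 0}
    - {"dx": 0,"dy": 0,"dz": 0,"ax": 0,"ay": 0,"az": 0,"gripper": 0}

```text
time_s: 6.7
tool_pos: [0.5762, 0.0855, 0.0917]
tcp_rot: [-180.0, -0.1, 173.0]
ft_force: [-0.3, -0.5, -0.2]
grip_width: 0.0097
grasp_force: 40.9
```

```bash
cat > m2.py <<'E'
from fit import *
import sys
from rig import robot,get_image
tag=sys.argv[1]
s=robot.get_state();t=s["tool_pos"];print(t.round(4),s["tcp_rot"].round(2),s["ft_force"].round(1))
im={n:get_image(n)[:,:,::-1].copy() for n in("scene","top")}
for n in im: cv2.imwrite(f"pics/{n}_{tag}.png",im[n])
GP=(.583,.1418,np.radians(-6.95))
yaw=np.radians(s["tcp_rot"][2]-180)
n="scene";a=im[n]
print("slots px",proj(n,place(GP,np.array([[0,-.0584+.034*k,.04] for k in range(4)]))).round(1).tolist())
k=5
c=proj(n,t-[0,0,.04])[0].astype(int);x0,y0=c[0]-60,c[1]-55
b=cv2.resize(a[y0:y0+110,x0:x0+150],None,fx=k,fy=k,interpolation=cv2.INTER_CUBIC)
def line(P,col):
    q=((proj(n,np.array(P))+.5-[x0,y0])*k-.5).round().astype(np.int32); cv2.polylines(b,[q],True,col,1)
for F,l in faces(np.array([-.022,.022,-.005,.005,-.0403,.0357])+[0,0,0,0,t[2],t[2]],(t[0],t[1],yaw),0): line(F,(0,0,255))
for y in (-72,-64,-38,-30,-4,4,30,38,64,72): line(place(GP,np.array([[-.028,y/1e3,.04],[.028,y/1e3,.04]])),(0,255,255))
cv2.imwrite(f"pics/o_{tag}.png",b)
# green blob vs predicted
hsv=cv2.cvtColor(a,cv2.COLOR_BGR2HSV);m=(cv2.inRange(hsv,(40,70,20),(85,255,255))>0)
m[:y0]=m[y0+110:]=0;m[:,:x0]=m[:,x0+150:]=0
ys,xs=np.nonzero(m);print("green n",len(xs),"centroid",xs.mean(),ys.mean(),"x",xs.min(),xs.max(),"y",ys.min(),ys.max())
E
python3 m2.py a
```

```text
[0.5762 0.0855 0.0917] [-1.7998e+02 -6.0000e-02  1.7296e+02] [-0.3 -0.5 -0.2]
slots px [[337.5, 257.1], [347.4, 265.2], [357.6, 273.7], [368.3, 282.5]]
green n 287 centroid 336.198606271777 244.205574912892 x 330 346 y 226 258
```

View pics/o_a.png

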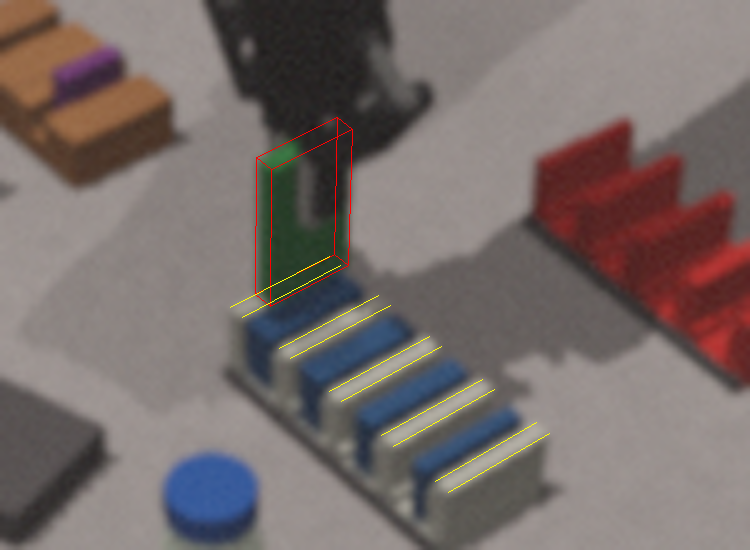

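The red predicted tablet outline and the yellow tooth lines both match the picture closely: the tablet's lower edge is at about crop (300,280), just over slot 0. I correct 1.7 mm and lower gently.

Call:
arm_command:
  moves:
    - {"dx": 0,"dy": -0.17,"dz": 0.3,"ax": 0,"ay": 0,"az": 0,"gripper": 0}
    - {"dx": 0,"dy": 0,"dz": 0.4,"ax": 0,"ay": 0,"az": 0,"gripper": 0}
    - {"dx": 0,"dy": 0,"dz": 0.2,"ax": 0,"ay": 0,"az": 0,"gripper": 0}
    - {"dx": 0,"dy": 0,"dz": 0,"ax": 0,"ay": 0,"az": 0,"gripper": 0}
    - {"dx": 0,"dy": 0,"dz": 0,"ax": 0,"ay": 0,"az": 0,"gripper": 0}

```text
time_s: 7.22
tool_pos: [0.5762, 0.0838, 0.0831]
tcp_rot: [-180.0, -0.0, 173.0]
ft_force: [-0.6, 1.2, -0.2]
grip_width: 0.0095
grasp_force: 40.9
```

Call:
arm_command:
  moves:
    - {"dx": 0,"dy": 0,"dz": 0.1,"ax": 0,"ay": 0,"az": 0,"gripper": 0}
    - {"dx": 0,"dy": 0,"dz": 0.05,"ax": 0,"ay": 0,"az": 0,"gripper": 0}
    - {"dx": 0,"dy": 0,"dz": 0,"ax": 0,"ay": 0,"az": 0,"gripper": 0}
    - {"dx": 0,"dy": 0,"dz": 0,"ax": 0,"ay": 0,"az": 0,"gripper": 0}

```text
time_s: 7.55
tool_pos: [0.5764, 0.0839, 0.0818]
tcp_rot: [180.0, 0.0, 173.0]
ft_force: [-0.3, -0.7, -0.4]
grip_width: 0.0094
grasp_force: 40.9
```

Call:
arm_command:
  moves:
    - {"dx": 0,"dy": 0,"dz": 0.05,"ax": 0,"ay": 0,"az": 0,"gripper": 0}
    - {"dx": 0,"dy": 0,"dz": 0.05,"ax": 0,"ay": 0,"az": 0,"gripper": 0}
    - {"dx": 0,"dy": 0,"dz": 0,"ax": 0,"ay": 0,"az": 0,"gripper": 0}
    - {"dx": 0,"dy": 0,"dz": 0,"ax": 0,"ay": 0,"az": 0,"gripper": 0}

```text
time_s: 7.88
tool_pos: [0.5763, 0.0839, 0.0808]
tcp_rot: [180.0, -0.0, 173.0]
ft_force: [-1.1, -0.2, -0.6]
grip_width: 0.0095
grasp_force: 40.9
```

Call:
arm_command:
  moves:
    - {"dx": 0,"dy": 0,"dz": 0.05,"ax": 0,"ay": 0,"az": 0,"gripper": 0}
    - {"dx": 0,"dy": 0,"dz": 0.03,"ax": 0,"ay": 0,"az": 0,"gripper": 0}
    - {"dx": 0,"dy": 0,"dz": 0,"ax": 0,"ay": 0,"az": 0,"gripper": 0}
    - {"dx": 0,"dy": 0,"dz": 0,"ax": 0,"ay": 0,"az": 0,"gripper": 0}

```text
time_s: 8.22
tool_pos: [0.5765, 0.0839, 0.0803]
tcp_rot: [180.0, 0.0, 173.0]
ft_force: [0.1, 0.5, 3.5]
grip_width: 0.0093
grasp_force: 41.5
```

Contact came at 3.5 N with the TCP exactly at the predicted height, so the tablet sits on the slot 0 mouth and doesn't enter. I hold briefly, lift, and step to slot 1.

Call:
arm_command:
  moves:
    - {"dx": 0,"dy": 0,"dz": 0.02,"ax": 0,"ay": 0,"az": 0,"gripper": 0}
    - {"dx": 0,"dy": 0,"dz": 0,"ax": 0,"ay": 0,"az": 0,"gripper": 0}
    - {"dx": 0,"dy": 0,"dz": 0,"ax": 0,"ay": 0,"az": 0,"gripper": 0}

```text
time_s: 8.47
tool_pos: [0.5765, 0.0838, 0.0803]
tcp_rot: [180.0, 0.0, 173.0]
ft_force: [-0.6, 0.1, 6.3]
grip_width: 0.0093
grasp_force: 41.9
```

Call:
arm_command:
  moves:
    - {"dx": 0,"dy": 0,"dz": -0.5,"ax": 0,"ay": 0,"az": 0,"gripper": 0}
    - {"dx": 0,"dy": 1.7,"dz": 0,"ax": 0,"ay": 0,"az": 0,"gripper": 0}
    - {"dx": 0,"dy": 1.7,"dz": 0,"ax": 0,"ay": 0,"az": 0,"gripper": 0}
    - {"dx": 0,"dy": 0,"dz": 0,"ax": 0,"ay": 0,"az": 0,"gripper": 0}
    - {"dx": 0,"dy": 0,"dz": 0,"ax": 0,"ay": 0,"az": 0,"gripper": 0}

```text
time_s: 8.88
tool_pos: [0.5804, 0.1187, 0.0847]
tcp_rot: [180.0, -0.0, 173.1]
ft_force: [0.5, -0.1, -0.2]
grip_width: 0.0092
grasp_force: 41.0
```

Call:
arm_command:
  moves:
    - {"dx": 0,"dy": 0,"dz": 0.3,"ax": 0,"ay": 0,"az": 0,"gripper": 0}
    - {"dx": 0,"dy": 0,"dz": 0.15,"ax": 0,"ay": 0,"az": 0,"gripper": 0}
    - {"dx": 0,"dy": 0,"dz": 0.05,"ax": 0,"ay": 0,"az": 0,"gripper": 0}
    - {"dx": 0,"dy": 0,"dz": 0,"ax": 0,"ay": 0,"az": 0,"gripper": 0}
    - {"dx": 0,"dy": 0,"dz": 0,"ax": 0,"ay": 0,"az": 0,"gripper": 0}

```text
time_s: 9.3
tool_pos: [0.5804, 0.1161, 0.0803]
tcp_rot: [-180.0, -0.0, 172.9]
ft_force: [-1.6, -1.5, 6.3]
grip_width: 0.0098
grasp_force: 42.0
```

Call:
arm_command:
  moves:
    - {"dx": 0,"dy": 0,"dz": -0.03,"ax": 0,"ay": 0,"az": 0,"gripper": 0}
    - {"dx": 0,"dy": 0,"dz": 0,"ax": 0,"ay": 0,"az": 0,"gripper": 0}
    - {"dx": 0,"dy": 0,"dz": 0,"ax": 0,"ay": 0,"az": 0,"gripper": 0}

```text
time_s: 9.55
tool_pos: [0.5804, 0.1162, 0.0803]
tcp_rot: [-179.9, -0.0, 172.9]
ft_force: [-1.7, -1.2, 5.3]
grip_width: 0.0097
grasp_force: 41.7
```

Call:
arm_command:
  moves:
    - {"dx": 0,"dy": 0.05,"dz": 0,"ax": 0,"ay": 0,"az": 0,"gripper": 0}
    - {"dx": 0,"dy": 0.05,"dz": 0,"ax": 0,"ay": 0,"az": 0,"gripper": 0}
    - {"dx": 0,"dy": 0,"dz": 0,"ax": 0,"ay": 0,"az": 0,"gripper": 0}

```text
time_s: 9.8
tool_pos: [0.5804, 0.1164, 0.0803]
tcp_rot: [-179.9, -0.0, 172.9]
ft_force: [-3.5, -2.6, 6.7]
grip_width: 0.0094
grasp_force: 41.9
```

Call:
arm_command:
  moves:
    - {"dx": 0,"dy": 0.05,"dz": 0,"ax": 0,"ay": 0,"az": 0,"gripper": 0}
    - {"dx": 0,"dy": 0.05,"dz": 0,"ax": 0,"ay": 0,"az": 0,"gripper": 0}
    - {"dx": 0,"dy": 0,"dz": 0,"ax": 0,"ay": 0,"az": 0,"gripper": 0}

```text
time_s: 10.05
tool_pos: [0.5806, 0.1169, 0.0803]
tcp_rot: [-179.8, -0.0, 172.9]
ft_force: [-0.9, -3.5, 6.4]
grip_width: 0.0096
grasp_force: 41.8
```

Call:
arm_command:
  moves:
    - {"dx": 0,"dy": 0,"dz": -0.15,"ax": 0,"ay": 0,"az": 0,"gripper": 0}
    - {"dx": 0,"dy": 0,"dz": 0,"ax": 0,"ay": 0,"az": 0,"gripper": 0}
    - {"dx": 0,"dy": 0,"dz": 0,"ax": 0,"ay": 0,"az": 0,"gripper": 0}
    - {"dx": 0,"dy": 0,"dz": 0,"ax": 0,"ay": 0,"az": 0,"gripper": 0}

```text
time_s: 10.38
tool_pos: [0.5807, 0.1198, 0.0813]
tcp_rot: [180.0, -0.0, 173.0]
ft_force: [0.3, 0.4, -0.5]
grip_width: 0.0098
grasp_force: 40.9
```

Call:
arm_command:
  moves:
    - {"dx": 0,"dy": -0.2,"dz": 0,"ax": 0,"ay": 0,"az": 0,"gripper": 0}
    - {"dx": 0,"dy": 0,"dz": 0,"ax": 0,"ay": 0,"az": 0,"gripper": 0}
    - {"dx": 0,"dy": 0,"dz": 0,"ax": 0,"ay": 0,"az": 0,"gripper": 0}
    - {"dx": 0,"dy": 0,"dz": 0.12,"ax": 0,"ay": 0,"az": 0,"gripper": 0}
    - {"dx": 0,"dy": 0,"dz": 0,"ax": 0,"ay": 0,"az": 0,"gripper": 0}

```text
time_s: 10.8
tool_pos: [0.5807, 0.1176, 0.0804]
tcp_rot: [180.0, 0.0, 173.0]
ft_force: [0.1, -0.5, 0.3]
grip_width: 0.0093
grasp_force: 41.0
```

Call:
arm_command:
  moves:
    - {"dx": 0,"dy": 0,"dz": -0.12,"ax": 0,"ay": 0,"az": 0,"gripper": 0}
    - {"dx": 0,"dy": 0.1,"dz": 0,"ax": 0,"ay": 0,"az": 0,"gripper": 0}
    - {"dx": 0,"dy": 0,"dz": 0,"ax": 0,"ay": 0,"az": 0,"gripper": 0}
    - {"dx": 0,"dy": 0,"dz": 0.12,"ax": 0,"ay": 0,"az": 0,"gripper": 0}
    - {"dx": 0,"dy": 0,"dz": 0,"ax": 0,"ay": 0,"az": 0,"gripper": 0}

```text
time_s: 11.22
tool_pos: [0.5807, 0.1188, 0.0803]
tcp_rot: [180.0, 0.0, 173.0]
ft_force: [0.9, 0.6, 0.2]
grip_width: 0.0093
grasp_force: 41.0
```

Call:
arm_command:
  moves:
    - {"dx": 0,"dy": 0,"dz": -0.12,"ax": 0,"ay": 0,"az": 0,"gripper": 0}
    - {"dx": 0,"dy": -0.2,"dz": 0,"ax": 0,"ay": 0,"az": 0,"gripper": 0}
    - {"dx": 0,"dy": 0,"dz": 0,"ax": 0,"ay": 0,"az": 0,"gripper": 0}
    - {"dx": 0,"dy": 0,"dz": 0.12,"ax": 0,"ay": 0,"az": 0,"gripper": 0}
    - {"dx": 0,"dy": 0,"dz": 0,"ax": 0,"ay": 0,"az": 0,"gripper": 0}

```text
time_s: 11.63
tool_pos: [0.5805, 0.1164, 0.0804]
tcp_rot: [-180.0, 0.0, 172.9]
ft_force: [-1.2, 0.1, -0.2]
grip_width: 0.0095
grasp_force: 41.0
```

Call:
arm_command:
  moves:
    - {"dx": 0,"dy": 0,"dz": 0.06,"ax": 0,"ay": 0,"az": 0,"gripper": 0}
    - {"dx": 0,"dy": 0,"dz": 0,"ax": 0,"ay": 0,"az": 0,"gripper": 0}

```text
time_s: 11.8
tool_pos: [0.5806, 0.1164, 0.0803]
tcp_rot: [-180.0, 0.0, 172.9]
ft_force: [-1.0, -0.0, 3.9]
grip_width: 0.0097
grasp_force: 41.7
```

Call:
arm_command:
  moves:
    - {"dx": 0,"dy": 0,"dz": -0.18,"ax": 0,"ay": 0,"az": 0,"gripper": 0}
    - {"dx": 0,"dy": 0.1,"dz": 0,"ax": 0,"ay": 0,"az": 0,"gripper": 0}
    - {"dx": 0,"dy": 0,"dz": 0,"ax": 0,"ay": 0,"az": 0,"gripper": 0}
    - {"dx": 0,"dy": 0,"dz": 0.18,"ax": 0,"ay": 0,"az": 0,"gripper": 0}
    - {"dx": 0,"dy": 0,"dz": 0,"ax": 0,"ay": 0,"az": 0,"gripper": 0}

```text
time_s: 12.22
tool_pos: [0.5808, 0.1179, 0.0803]
tcp_rot: [180.0, 0.0, 173.0]
ft_force: [-1.0, -0.3, 6.1]
grip_width: 0.0096
grasp_force: 41.7
```

Call:
arm_command:
  moves:
    - {"dx": 0,"dy": 0,"dz": -0.18,"ax": 0,"ay": 0,"az": 0,"gripper": 0}
    - {"dx": 0,"dy": 0.1,"dz": 0,"ax": 0,"ay": 0,"az": 0,"gripper": 0}
    - {"dx": 0,"dy": 0,"dz": 0,"ax": 0,"ay": 0,"az": 0,"gripper": 0}
    - {"dx": 0,"dy": 0,"dz": 0.18,"ax": 0,"ay": 0,"az": 0,"gripper": 0}
    - {"dx": 0,"dy": 0,"dz": 0,"ax": 0,"ay": 0,"az": 0,"gripper": 0}

```text
time_s: 12.63
tool_pos: [0.5808, 0.1188, 0.0803]
tcp_rot: [180.0, 0.0, 173.0]
ft_force: [-1.7, 0.0, 6.5]
grip_width: 0.0099
grasp_force: 41.7
```

Slot 1 refuses at every offset, with contact at the top plane each time. On to slot 2.

Call:
arm_command:
  moves:
    - {"dx": 0,"dy": 0,"dz": -0.5,"ax": 0,"ay": 0,"az": 0,"gripper": 0}
    - {"dx": 0,"dy": 1.6,"dz": 0,"ax": 0,"ay": 0,"az": 0,"gripper": 0}
    - {"dx": 0,"dy": 1.6,"dz": 0,"ax": 0,"ay": 0,"az": 0,"gripper": 0}
    - {"dx": 0,"dy": 0,"dz": 0,"ax": 0,"ay": 0,"az": 0,"gripper": 0}
    - {"dx": 0,"dy": 0,"dz": 0,"ax": 0,"ay": 0,"az": 0,"gripper": 0}

```text
time_s: 13.05
tool_pos: [0.5843, 0.1512, 0.0846]
tcp_rot: [180.0, -0.0, 173.1]
ft_force: [0.3, -0.4, 1.2]
grip_width: 0.0093
grasp_force: 40.9
```

Call:
arm_command:
  moves:
    - {"dx": 0,"dy": 0,"dz": 0,"ax": 0,"ay": 0,"az": 0,"gripper": 0}
    - {"dx": 0,"dy": 0,"dz": 0,"ax": 0,"ay": 0,"az": 0,"gripper": 0}
    - {"dx": 0,"dy": 0,"dz": 0.35,"ax": 0,"ay": 0,"az": 0,"gripper": 0}
    - {"dx": 0,"dy": 0,"dz": 0.14,"ax": 0,"ay": 0,"az": 0,"gripper": 0}
    - {"dx": 0,"dy": 0,"dz": 0,"ax": 0,"ay": 0,"az": 0,"gripper": 0}

```text
time_s: 13.47
tool_pos: [0.5848, 0.1492, 0.0803]
tcp_rot: [-180.0, 0.0, 172.9]
ft_force: [-2.0, -1.2, 4.3]
grip_width: 0.0095
grasp_force: 41.7
```

Call:
arm_command:
  moves:
    - {"dx": 0,"dy": 0,"dz": -0.2,"ax": 0,"ay": 0,"az": 0,"gripper": 0}
    - {"dx": 0,"dy": 0,"dz": 0,"ax": 0,"ay": 0,"az": 0,"gripper": 0}
    - {"dx": 0,"dy": 0,"dz": 0,"ax": 0,"ay": 0,"az": 0,"gripper": 0}
    - {"dx": 0,"dy": 0,"dz": 0.2,"ax": 0,"ay": 0,"az": 0,"gripper": 0}
    - {"dx": 0,"dy": 0,"dz": 0,"ax": 0,"ay": 0,"az": 0,"gripper": 0}

```text
time_s: 13.88
tool_pos: [0.5848, 0.1503, 0.0803]
tcp_rot: [180.0, 0.0, 173.0]
ft_force: [-1.0, -1.4, 4.8]
grip_width: 0.0098
grasp_force: 41.7
```

Call:
arm_command:
  moves:
    - {"dx": 0,"dy": 0,"dz": -0.2,"ax": 0,"ay": 0,"az": 0,"gripper": 0}
    - {"dx": 0,"dy": 0.08,"dz": 0,"ax": 0,"ay": 0,"az": 0,"gripper": 0}
    - {"dx": 0,"dy": 0,"dz": 0,"ax": 0,"ay": 0,"az": 0,"gripper": 0}
    - {"dx": 0,"dy": 0,"dz": 0.2,"ax": 0,"ay": 0,"az": 0,"gripper": 0}
    - {"dx": 0,"dy": 0,"dz": 0,"ax": 0,"ay": 0,"az": 0,"gripper": 0}

```text
time_s: 14.3
tool_pos: [0.5849, 0.1513, 0.0803]
tcp_rot: [180.0, 0.0, 173.0]
ft_force: [-0.6, -0.9, 5.8]
grip_width: 0.0095
grasp_force: 41.6
```

Call:
arm_command:
  moves:
    - {"dx": 0,"dy": 0,"dz": -0.2,"ax": 0,"ay": 0,"az": 0,"gripper": 0}
    - {"dx": 0,"dy": 0.08,"dz": 0,"ax": 0,"ay": 0,"az": 0,"gripper": 0}
    - {"dx": 0,"dy": 0,"dz": 0,"ax": 0,"ay": 0,"az": 0,"gripper": 0}
    - {"dx": 0,"dy": 0,"dz": 0.2,"ax": 0,"ay": 0,"az": 0,"gripper": 0}
    - {"dx": 0,"dy": 0,"dz": 0,"ax": 0,"ay": 0,"az": 0,"gripper": 0}

```text
time_s: 14.72
tool_pos: [0.585, 0.152, 0.0803]
tcp_rot: [180.0, 0.0, 173.0]
ft_force: [-0.6, -0.3, 6.3]
grip_width: 0.0093
grasp_force: 41.6
```

Call:
arm_command:
  moves:
    - {"dx": 0,"dy": 0,"dz": -0.2,"ax": 0,"ay": 0,"az": 0,"gripper": 0}
    - {"dx": 0,"dy": 0.08,"dz": 0,"ax": 0,"ay": 0,"az": 0,"gripper": 0}
    - {"dx": 0,"dy": 0,"dz": 0,"ax": 0,"ay": 0,"az": 0,"gripper": 0}
    - {"dx": 0,"dy": 0,"dz": 0.2,"ax": 0,"ay": 0,"az": 0,"gripper": 0}
    - {"dx": 0,"dy": 0,"dz": 0,"ax": 0,"ay": 0,"az": 0,"gripper": 0}

```text
time_s: 15.13
tool_pos: [0.5851, 0.1529, 0.0803]
tcp_rot: [180.0, 0.0, 173.0]
ft_force: [-1.2, -0.4, 6.0]
grip_width: 0.0099
grasp_force: 41.6
```

Call:
arm_command:
  moves:
    - {"dx": 0,"dy": 0,"dz": -0.5,"ax": 0,"ay": 0,"az": 0,"gripper": 0}
    - {"dx": 0,"dy": 1.6,"dz": 0,"ax": 0,"ay": 0,"az": 0,"gripper": 0}
    - {"dx": 0,"dy": 1.65,"dz": 0,"ax": 0,"ay": 0,"az": 0,"gripper": 0}
    - {"dx": 0,"dy": 0,"dz": 0,"ax": 0,"ay": 0,"az": 0,"gripper": 0}
    - {"dx": 0,"dy": 0,"dz": 0,"ax": 0,"ay": 0,"az": 0,"gripper": 0}

```text
time_s: 15.55
tool_pos: [0.5885, 0.1859, 0.0847]
tcp_rot: [180.0, -0.0, 173.1]
ft_force: [0.0, -0.3, -0.1]
grip_width: 0.0095
grasp_force: 40.9
```

Call:
arm_command:
  moves:
    - {"dx": 0,"dy": 0,"dz": 0,"ax": 0,"ay": 0,"az": 0,"gripper": 0}
    - {"dx": 0,"dy": 0,"dz": 0,"ax": 0,"ay": 0,"az": 0,"gripper": 0}
    - {"dx": 0,"dy": 0,"dz": 0,"ax": 0,"ay": 0,"az": 0,"gripper": 0}
    - {"dx": 0,"dy": 0,"dz": 0,"ax": 0,"ay": 0,"az": 0,"gripper": 0}

```text
time_s: 15.88
tool_pos: [0.5889, 0.184, 0.0849]
tcp_rot: [-180.0, -0.0, 172.9]
ft_force: [0.3, 0.3, 0.3]
grip_width: 0.0096
grasp_force: 40.9
```

Slot 2 refuses over the whole range too. Now slot 3.

Call:
arm_command:
  moves:
    - {"dx": 0,"dy": 0,"dz": 0,"ax": 0,"ay": 0,"az": 0,"gripper": 0}
    - {"dx": 0,"dy": 0,"dz": 0,"ax": 0,"ay": 0,"az": 0,"gripper": 0}
    - {"dx": 0,"dy": 0,"dz": 0.35,"ax": 0,"ay": 0,"az": 0,"gripper": 0}
    - {"dx": 0,"dy": 0,"dz": 0.14,"ax": 0,"ay": 0,"az": 0,"gripper": 0}
    - {"dx": 0,"dy": 0,"dz": 0,"ax": 0,"ay": 0,"az": 0,"gripper": 0}

```text
time_s: 16.3
tool_pos: [0.589, 0.185, 0.0802]
tcp_rot: [180.0, 0.0, 173.0]
ft_force: [-0.3, -0.7, 3.3]
grip_width: 0.009
grasp_force: 41.5
```

Call:
arm_command:
  moves:
    - {"dx": 0,"dy": 0,"dz": -0.2,"ax": 0,"ay": 0,"az": 0,"gripper": 0}
    - {"dx": 0,"dy": 0.06,"dz": 0,"ax": 0,"ay": 0,"az": 0,"gripper": 0}
    - {"dx": 0,"dy": 0,"dz": 0,"ax": 0,"ay": 0,"az": 0,"gripper": 0}
    - {"dx": 0,"dy": 0,"dz": 0.2,"ax": 0,"ay": 0,"az": 0,"gripper": 0}
    - {"dx": 0,"dy": 0,"dz": 0,"ax": 0,"ay": 0,"az": 0,"gripper": 0}

```text
time_s: 16.72
tool_pos: [0.5891, 0.1858, 0.0803]
tcp_rot: [180.0, 0.0, 173.0]
ft_force: [-0.4, -0.0, 2.7]
grip_width: 0.0093
grasp_force: 41.5
```

Call:
arm_command:
  moves:
    - {"dx": 0,"dy": 0,"dz": -0.2,"ax": 0,"ay": 0,"az": 0,"gripper": 0}
    - {"dx": 0,"dy": -0.12,"dz": 0,"ax": 0,"ay": 0,"az": 0,"gripper": 0}
    - {"dx": 0,"dy": 0,"dz": 0,"ax": 0,"ay": 0,"az": 0,"gripper": 0}
    - {"dx": 0,"dy": 0,"dz": 0.2,"ax": 0,"ay": 0,"az": 0,"gripper": 0}
    - {"dx": 0,"dy": 0,"dz": 0,"ax": 0,"ay": 0,"az": 0,"gripper": 0}

```text
time_s: 17.13
tool_pos: [0.5885, 0.1842, 0.0795]
tcp_rot: [-180.0, -0.0, 173.0]
ft_force: [-0.6, 0.4, -0.4]
grip_width: 0.0093
grasp_force: 40.9
```

At y = 0.1842 it enters freely. I continue down slowly, watching the force.

Call:
arm_command:
  moves:
    - {"dx": 0,"dy": -0.02,"dz": 0.1,"ax": 0,"ay": 0,"az": 0,"gripper": 0}
    - {"dx": 0,"dy": 0,"dz": 0.1,"ax": 0,"ay": 0,"az": 0,"gripper": 0}
    - {"dx": 0,"dy": 0,"dz": 0,"ax": 0,"ay": 0,"az": 0,"gripper": 0}
    - {"dx": 0,"dy": 0,"dz": 0,"ax": 0,"ay": 0,"az": 0,"gripper": 0}

```text
time_s: 17.47
tool_pos: [0.5887, 0.1842, 0.0778]
tcp_rot: [-180.0, -0.0, 173.0]
ft_force: [0.1, 0.5, -0.0]
grip_width: 0.0095
grasp_force: 40.9
```

```bash
python3 -c "
from rig import robot
s=robot.get_state();print(s['tool_pos'],s['tcp_rot'],s['ft_force'],s['wrist_torque'])"
```

```text
[0.58867623 0.18415204 0.07783668] [-1.79994558e+02 -1.51718180e-02  1.72958040e+02] [ 0.12585181  0.49577757 -0.00352513] [-0.01770971  0.04236728 -0.02802197]
```

Call:
arm_command:
  moves:
    - {"dx": 0,"dy": 0,"dz": 0.2,"ax": 0,"ay": 0,"az": 0,"gripper": 0}
    - {"dx": 0,"dy": 0,"dz": 0.2,"ax": 0,"ay": 0,"az": 0,"gripper": 0}
    - {"dx": 0,"dy": 0,"dz": 0.2,"ax": 0,"ay": 0,"az": 0,"gripper": 0}
    - {"dx": 0,"dy": 0,"dz": 0,"ax": 0,"ay": 0,"az": 0,"gripper": 0}
    - {"dx": 0,"dy": 0,"dz": 0,"ax": 0,"ay": 0,"az": 0,"gripper": 0}

```text
time_s: 17.88
tool_pos: [0.5886, 0.1841, 0.0718]
tcp_rot: [-180.0, -0.0, 173.0]
ft_force: [0.1, -0.8, -0.8]
grip_width: 0.0094
grasp_force: 40.9
```

Call:
arm_command:
  moves:
    - {"dx": 0,"dy": 0,"dz": 0.2,"ax": 0,"ay": 0,"az": 0,"gripper": 0}
    - {"dx": 0,"dy": 0,"dz": 0.2,"ax": 0,"ay": 0,"az": 0,"gripper": 0}
    - {"dx": 0,"dy": 0,"dz": 0.2,"ax": 0,"ay": 0,"az": 0,"gripper": 0}
    - {"dx": 0,"dy": 0,"dz": 0,"ax": 0,"ay": 0,"az": 0,"gripper": 0}
    - {"dx": 0,"dy": 0,"dz": 0,"ax": 0,"ay": 0,"az": 0,"gripper": 0}

```text
time_s: 18.3
tool_pos: [0.5886, 0.1841, 0.0658]
tcp_rot: [-180.0, -0.0, 173.0]
ft_force: [0.0, 0.1, 0.2]
grip_width: 0.0095
grasp_force: 40.9
```

Call:
arm_command:
  moves:
    - {"dx": 0,"dy": 0,"dz": 0.2,"ax": 0,"ay": 0,"az": 0,"gripper": 0}
    - {"dx": 0,"dy": 0,"dz": 0.2,"ax": 0,"ay": 0,"az": 0,"gripper": 0}
    - {"dx": 0,"dy": 0,"dz": 0.2,"ax": 0,"ay": 0,"az": 0,"gripper": 0}
    - {"dx": 0,"dy": 0,"dz": 0,"ax": 0,"ay": 0,"az": 0,"gripper": 0}
    - {"dx": 0,"dy": 0,"dz": 0,"ax": 0,"ay": 0,"az": 0,"gripper": 0}

```text
time_s: 18.72
tool_pos: [0.5886, 0.1841, 0.0598]
tcp_rot: [-180.0, -0.0, 173.0]
ft_force: [0.5, -0.4, -0.2]
grip_width: 0.0098
grasp_force: 40.9
```

Call:
arm_command:
  moves:
    - {"dx": 0,"dy": 0,"dz": 0.2,"ax": 0,"ay": 0,"az": 0,"gripper": 0}
    - {"dx": 0,"dy": 0,"dz": 0.2,"ax": 0,"ay": 0,"az": 0,"gripper": 0}
    - {"dx": 0,"dy": 0,"dz": 0.05,"ax": 0,"ay": 0,"az": 0,"gripper": 0}
    - {"dx": 0,"dy": 0,"dz": 0.05,"ax": 0,"ay": 0,"az": 0,"gripper": 0}
    - {"dx": 0,"dy": 0,"dz": 0,"ax": 0,"ay": 0,"az": 0,"gripper": 0}

```text
time_s: 19.13
tool_pos: [0.5887, 0.1842, 0.0548]
tcp_rot: [-180.0, -0.0, 173.0]
ft_force: [0.5, 0.4, -0.1]
grip_width: 0.0095
grasp_force: 40.9
```

Call:
arm_command:
  moves:
    - {"dx": 0,"dy": 0,"dz": 0.05,"ax": 0,"ay": 0,"az": 0,"gripper": 0}
    - {"dx": 0,"dy": 0,"dz": 0,"ax": 0,"ay": 0,"az": 0,"gripper": 0}
    - {"dx": 0,"dy": 0,"dz": 0,"ax": 0,"ay": 0,"az": 0,"gripper": 0}

```text
time_s: 19.38
tool_pos: [0.5888, 0.1842, 0.0545]
tcp_rot: [180.0, -0.0, 173.0]
ft_force: [-0.7, 0.1, -0.2]
grip_width: 0.0092
grasp_force: 40.9
```

Call:
arm_command:
  moves:
    - {"dx": 0,"dy": 0,"dz": 0.05,"ax": 0,"ay": 0,"az": 0,"gripper": 0}
    - {"dx": 0,"dy": 0,"dz": 0,"ax": 0,"ay": 0,"az": 0,"gripper": 0}
    - {"dx": 0,"dy": 0,"dz": 0,"ax": 0,"ay": 0,"az": 0,"gripper": 0}

```text
time_s: 19.63
tool_pos: [0.5889, 0.1842, 0.0543]
tcp_rot: [180.0, 0.0, 173.0]
ft_force: [-0.0, -0.0, 3.0]
grip_width: 0.0093
grasp_force: 41.3
```

```bash
python3 m2.py b
```

```text
[0.5889 0.1842 0.0543] [1.7999e+02 2.0000e-02 1.7296e+02] [-0. -0.  3.]
slots px [[337.5, 257.1], [347.4, 265.2], [357.6, 273.7], [368.3, 282.5]]
green n 167 centroid 363.5928143712575 277.0059880239521 x 359 375 y 264 291
```

View pics/o_b.png

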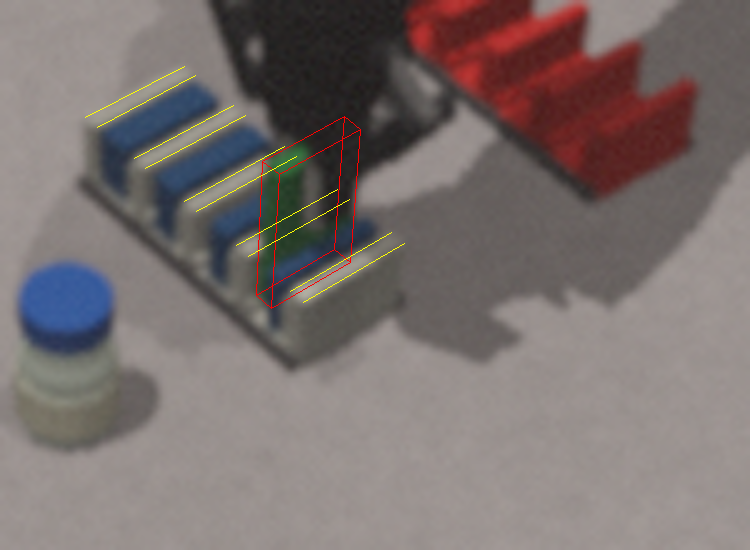

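The tablet, at crop (290,200), is fully down in slot 3 between its tooth and the thin jaw, and it met the ledge at exactly the expected height. I release and retract.

Call:
arm_command:
  moves:
    - {"dx": 0,"dy": 0,"dz": -0.04,"ax": 0,"ay": 0,"az": 0,"gripper": 0}
    - {"dx": 0,"dy": 0,"dz": 0,"ax": 0,"ay": 0,"az": 0,"gripper": 0.25}
    - {"dx": 0,"dy": 0,"dz": 0,"ax": 0,"ay": 0,"az": 0,"gripper": 0.5}
    - {"dx": 0,"dy": 0,"dz": 0,"ax": 0,"ay": 0,"az": 0,"gripper": 0.7}
    - {"dx": 0,"dy": 0,"dz": 0,"ax": 0,"ay": 0,"az": 0,"gripper": 0.7}
  newtons: 20

```text
time_s: 20.15
tool_pos: [0.5887, 0.1842, 0.0542]
tcp_rot: [-180.0, -0.0, 173.0]
ft_force: [-0.4, 0.2, 0.6]
grip_width: 0.0568
grasp_force: 0.0
```

Call:
arm_command:
  moves:
    - {"dx": 0,"dy": 0,"dz": 0,"ax": 0,"ay": 0,"az": 0,"gripper": 0.7}
    - {"dx": 0,"dy": 0,"dz": 0,"ax": 0,"ay": 0,"az": 0,"gripper": 0.7}
    - {"dx": 0,"dy": 0,"dz": -1,"ax": 0,"ay": 0,"az": 0,"gripper": 0.7}
    - {"dx": 0,"dy": 0,"dz": -2,"ax": 0,"ay": 0,"az": 0,"gripper": 0.7}
    - {"dx": 0,"dy": 0,"dz": -3,"ax": 0,"ay": 0,"az": 0,"gripper": 0.7}

```text
time_s: 20.57
tool_pos: [0.5869, 0.1836, 0.1134]
tcp_rot: [-179.9, -0.3, 173.0]
ft_force: [0.5, -0.1, -0.0]
grip_width: 0.0597
grasp_force: 0.0
```

Call:
arm_command:
  moves:
    - {"dx": 0,"dy": 0,"dz": -3,"ax": 0,"ay": 0,"az": 0,"gripper": 0.7}
    - {"dx": 1.5,"dy": 0,"dz": -3,"ax": 0,"ay": 0,"az": 0,"gripper": 0.7}
    - {"dx": 3,"dy": 0,"dz": -2,"ax": 0,"ay": 0,"az": 0,"gripper": 0.7}
    - {"dx": 3,"dy": 0,"dz": 0,"ax": 0,"ay": 0,"az": 0,"gripper": 0.7}
    - {"dx": 1,"dy": 0,"dz": 0,"ax": 0,"ay": 0,"az": 0,"gripper": 0.7}

```text
time_s: 20.98
tool_pos: [0.5007, 0.1956, 0.1964]
tcp_rot: [179.9, -0.1, 173.1]
ft_force: [-1.5, -0.6, -0.3]
grip_width: 0.06
grasp_force: 0.0
```

Run:
```python
from fit import *
from rig import robot,get_image
s=robot.get_state();print(s["tool_pos"],s["time_s"])
a=get_image("scene")[:,:,::-1].copy();b=get_image("top")[:,:,::-1].copy()
t=(.5889,.1842,np.radians(-7));k=5;x0,y0=315,235
r=cv2.resize(a[y0:y0+80,x0:x0+85],None,fx=k,fy=k,interpolation=cv2.INTER_CUBIC)
for F,l in faces(np.array([-.022,.022,-.005,.005,.014,.09]),t,0):
    cv2.polylines(r,[((proj("scene",F)+.5-[x0,y0])*k-.5).round().astype(np.int32)],True,(0,0,255),1)
u=cv2.resize(b[215:295,225:300],None,fx=k,fy=k,interpolation=cv2.INTER_CUBIC)
cv2.imwrite("pics/fin.png",np.hstack([r,u]))
```

```text
[0.50073334 0.19563971 0.19640988] 20.9833
```

View pics/fin.png

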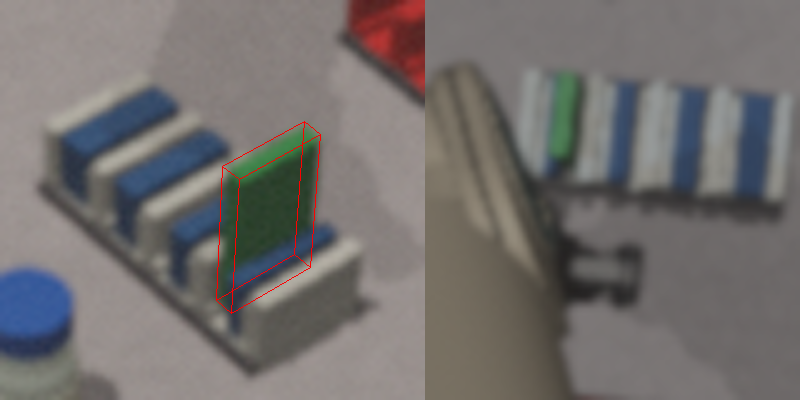

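The tablet stands in slot 3, at crop (270,190), upright and close to the predicted outline. The gripper is well clear.

Call:
arm_command:
  moves:
    - {"dx": 0,"dy": 0,"dz": 0,"ax": 0,"ay": 0,"az": 0,"gripper": 0.7}
    - {"dx": 0,"dy": 0,"dz": 0,"ax": 0,"ay": 0,"az": 0,"gripper": 0.7}
    - {"dx": 0,"dy": 0,"dz": 0,"ax": 0,"ay": 0,"az": 0,"gripper": 0.7}
    - {"dx": 0,"dy": 0,"dz": 0,"ax": 0,"ay": 0,"az": 0,"gripper": 0.7}

```text
time_s: 21.42
tool_pos: [0.5053, 0.1942, 0.194]
tcp_rot: [-180.0, 0.0, 172.9]
ft_force: [0.7, 0.5, -0.0]
grip_width: 0.0598
grasp_force: 0.0
```

```bash
python3 -c "
from rig import robot
print(robot.finish_job())"
```

```text
the job is handed in; nothing more can be done
None
```

The green tablet is standing released in slot 3, the first that let it slide fully down after slots 0, 1 and 2 refused it at no more than about 7 N measured, and the job was handed in at about 21 s; no verdict was returned.

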